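Load the movement nest and lower the presser

ROBOT

A 6-joint arm with a two-finger parallel gripper is mounted at the origin on the work surface. World frame = base frame: x ahead of the robot, y to its left, z up, the work surface at z = 0. Lengths are in m, angles in rad, forces in N, time in s.
With the tool pointing down it reaches from about 0.325 to 0.9 m from the base axis. Payload 6.1 kg.
Tool frame: the origin (TCP) lies on the centre line of the jaws, within the pads' length; the fingertips stand 19 mm ahead of it and the grasp point (between the pads) is the TCP; z points along the fingers, y is the line along which they close (so a half turn about z gives the same grasp; the last joint's range is limited). The gripper opens to 85 mm and grips with 20 to 120 N. Pads are 22 mm wide; open, the fingers measure 114 mm over their backs; the gripper's body (76 mm by 85 mm) begins 54 mm behind the grasp point. The pads swing forward as they close: fully open they stand 13 mm farther back than shut.
Start: joints at [-1.241, 0.22, 1.526, -0, 1.395, -0.126], TCP at [0.275, -0.561, 0.25] pointing down, gripper open.
Joint ranges: [-2.98, 2.98], [-0.91, 2.08], [0.09, 2.57], [-1.24, 4.39], [0.2, 2.65], [-2.68, 2.68]. Speed limits (rad/s): [2.57, 2.57, 3.01, 3.14, 3.14, 3.14].

INTERFACE

Orientations are given as a rotation vector (axis times angle).
In Python, from plant import ctrl gives the robot as it stands.
- The arm moves only by the shell command python3 -m jog 'ROWS' [FORCE]. ROWS is JSON, a list that holds one entry, the list of rows, each a list of 7 numbers: the shift along the world's x, y, z in cm, then the turn, a rotation vector about the world's x, y, z in degrees, then the finger opening in cm, from 0 to 8.54. In form: [[[tx, ty, tz, ax, ay, az, hand], ...]]. A call has 1 to 20 rows; each row is the pose to reach, as a shift and turn from the pose commanded when the call began; what a row does not reach only later rows make up. A row lasts 1/8 s, in which the tool goes at most 62.5 mm and 10.7 degrees, less where a joint would pass 70% of its speed; a pose out of reach is approached as far as the arm can. A call with a gripper value outside its range is refused whole. The fingers move at their own pace and stop on an object; FORCE is the grip in N (left out, the last holds). Time passes only in rows, so rows that repeat a pose let the fingers close. It gives the time, the measured TCP pose, the force, the opening and the grip force at its end, in the units of the state.
- ctrl.state(): the state, without advancing time (a new reading comes with each control period).
- ctrl.camera(name): name is "scene" or "side" or "wrist"; returns a dict with "image" (480x640x3 uint8, blue, green, red), "camera_matrix" (3x3 intrinsics, pixels), "xyz" and "rotation" of the camera in the world; the wrist camera has in their place "mount" (4x4, takes a point from camera to tool coordinates, whose origin is the TCP and whose axes are the flange's). Camera axes: x right, y up, looking along -z (the intrinsics and any distortion apply to the point x, -y, -z); pixel columns grow to the right and rows downward; lengths in m; the calibration is good to about 2 mm. A picture is of the moment at which its call begins: read the wrist's pose just before it. There is no depth.
- ctrl.close_job(): hands the job in; it is judged then, once.
The state is a dict: "clock": time; "joint_positions": joint angles; "joint_velocities": joint speeds; "effort": joint torques, N m; "position": TCP position; "tcp_rot": TCP orientation; "wrist_force": force on the tool from outside, world axes, zero at the start; "wrist_torque": the same for the moment, N m; "finger_gap": finger opening in m; "gripper_force": force on a finger pad.
Only numpy, scipy, OpenCV 4.12 (cv2) and the standard library are available. Lean on these libraries where they do the work, as an engineer would, in place of code of your own. Each camera call takes 0.05 s, during which the arm holds its last target. There are 200 camera calls.

TASK

Get the watch-movement holder ready for oiling: swing the presser lever fully up, take the setting gauge out of the nest and stand it upright in the small white tray, then put every movement carrier on the bench into a recess of its own and press each one down until its plate is flush with the nest. Only when all are flush, with the lever still up, lower the lever fully again to hold them down; do not disturb the other things on the bench.

Things in the scene. Friction and masses are not known exactly. Their poses are not given: they have to be found in the camera images.
- nest: fixed machine bed: aluminium block 92 (x) x 268 (y) x 30 mm tall, with four recesses in a row along y, pitch 62 mm, each 64 (x) x 56 (y) x 16 mm deep; a carrier fits with its x along the nest's x (either way round), 2 mm play each side. Behind it (+x) lies the presser shaft. Origin: centre of the block's underside on the bench; x points away from the robot, z up.
- recess1 (a point): centre of the floor of recess 1 of the nest (the +y end, farthest from the lever; the gauge starts here), 16 mm below the nest's top face; axes as the nest. A dark steel pad, held by friction, stands 6 mm above this floor: a carrier laid in stays 6 mm proud until pressed with 12 to 20 N, then stays down
- recess2 (a point): centre of the floor of recess 2 of the nest (second from +y), 16 mm below the nest's top face; axes as the nest. A dark steel pad, held by friction, stands 6 mm above this floor: a carrier laid in stays 6 mm proud until pressed with 12 to 20 N, then stays down
- recess3 (a point): centre of the floor of recess 3 of the nest (third from +y), 16 mm below the nest's top face; axes as the nest. A dark steel pad, held by friction, stands 6 mm above this floor: a carrier laid in stays 6 mm proud until pressed with 12 to 20 N, then stays down
- recess4 (a point): centre of the floor of recess 4 of the nest (the -y end, nearest the lever), 16 mm below the nest's top face; axes as the nest. A dark steel pad, held by friction, stands 6 mm above this floor: a carrier laid in stays 6 mm proud until pressed with 12 to 20 N, then stays down
- lever (a joint): presser shaft angle about the nest's +y axis through lever_pivot: 0 fully down (its four hold-down fingers lie 1.5 mm over the back edges of flush carriers; a proud one is in their way), growing as the knob rises, 1.65 fully up (fingers upright behind the recesses, lever 13 degrees past vertical). Friction, about 3 N at the knob: it stays where left.
- lever_knob (a point): centre of the lever's black knob: a cylinder of 20 mm diameter, 18 mm long along the nest's y (pinch those 18 mm from above), on a flat steel lever 10 mm wide at the -y end of the machine, 105 mm from the pivot; at joint 0 it lies from the pivot towards the robot, 8 degrees above level
- lever_pivot (a point): centre of the lever's hinge, on the white head block (40 mm wide, 60 mm tall), 48 mm above the bench, at the knob's y; the hinge axis is the nest's y
- gauge: setting gauge: dark steel plate 60 x 52 x 10 mm with a single upright steel column of 30 mm diameter, 60 mm long, on its middle, 70 mm tall, 0.2 kg. Origin: centre of the underside; z up along the column. It rests on the raised pad of recess 1.
- tray: fixed open white plastic tray 115 x 115 mm, 16 mm high, walls 4 mm, floor 4 mm thick; origin: centre of its underside
- carrier1: watch-movement carrier: bare aluminium plate 60 (x) x 52 (y) x 16 mm with a plain steel block 32 (x) x 40 (y) x 22 mm centred on top (flat, with a thin brass disc; takes pressing), 38 mm tall in all, 0.09-0.18 kg; half-turn symmetric. Origin: centre of the underside, z up through the block. Lift it by the block's 32 mm width (x). May be absent.
- carrier2: watch-movement carrier: bare aluminium plate 60 (x) x 52 (y) x 16 mm with a plain steel block 32 (x) x 40 (y) x 22 mm centred on top (flat, with a thin brass disc; takes pressing), 38 mm tall in all, 0.09-0.18 kg; half-turn symmetric. Origin: centre of the underside, z up through the block. Lift it by the block's 32 mm width (x). May be absent.
- carrier3: watch-movement carrier: bare aluminium plate 60 (x) x 52 (y) x 16 mm with a plain steel block 32 (x) x 40 (y) x 22 mm centred on top (flat, with a thin brass disc; takes pressing), 38 mm tall in all, 0.09-0.18 kg; half-turn symmetric. Origin: centre of the underside, z up through the block. Lift it by the block's 32 mm width (x). May be absent.
- carrier4: watch-movement carrier: bare aluminium plate 60 (x) x 52 (y) x 16 mm with a plain steel block 32 (x) x 40 (y) x 22 mm centred on top (flat, with a thin brass disc; takes pressing), 38 mm tall in all, 0.09-0.18 kg; half-turn symmetric. Origin: centre of the underside, z up through the block. Lift it by the block's 32 mm width (x). May be absent.
- loupe: bystander, leave alone: black watchmaker's loupe, 48 mm across, 30 mm tall; may stand among the carriers; origin: centre of the underside
- oiljar: bystander, leave alone: small closed glass jar, 44 mm across, 50 mm tall; origin: centre of the underside
- dish: bystander, leave alone: white ceramic dish, 76 mm across, 22 mm tall; origin: centre of the underside
- tin: bystander, leave alone: flat aluminium tin, 64 mm across, 34 mm tall; origin: centre of the underside
- bluebox: bystander, leave alone: blue plastic box 75 x 150 x 28 mm; origin: centre of the underside
- screwdriver: bystander, leave alone: screwdriver 150 mm long lying flat
- brush: bystander, leave alone: brush 150 mm long lying flat

How it is judged:
On the way, in this order (a step that is already met when the one before it is completed fails the run):
1. the presser lever is swung up (more than 1.4 rad) (value of joint lever above 1.4 rad), for 0.2 s.
2. with the lever still up, the gauge stands in the tray and every carrier is pressed flush in a recess (value of joint lever above 1.3 rad and horizontal distance between gauge and tray below 0.045 m and z of gauge in the frame of tray below 0.01 m and angle between gauge's own z axis and vertical below 0.1 rad and ((horizontal distance between carrier1 and recess1 below 0.005 m and z of carrier1 in the frame of recess1 below 0.002 m and angle between the x axis of carrier1 and the x axis of nest, either way round below 0.12 rad) or (horizontal distance between carrier1 and recess2 below 0.005 m and z of carrier1 in the frame of recess2 below 0.002 m and angle between the x axis of carrier1 and the x axis of nest, either way round below 0.12 rad) or (horizontal distance between carrier1 and recess3 below 0.005 m and z of carrier1 in the frame of recess3 below 0.002 m and angle between the x axis of carrier1 and the x axis of nest, either way round below 0.12 rad) or (horizontal distance between carrier1 and recess4 below 0.005 m and z of carrier1 in the frame of recess4 below 0.002 m and angle between the x axis of carrier1 and the x axis of nest, either way round below 0.12 rad)) and ((horizontal distance between carrier2 and recess1 below 0.005 m and z of carrier2 in the frame of recess1 below 0.002 m and angle between the x axis of carrier2 and the x axis of nest, either way round below 0.12 rad) or (horizontal distance between carrier2 and recess2 below 0.005 m and z of carrier2 in the frame of recess2 below 0.002 m and angle between the x axis of carrier2 and the x axis of nest, either way round below 0.12 rad) or (horizontal distance between carrier2 and recess3 below 0.005 m and z of carrier2 in the frame of recess3 below 0.002 m and angle between the x axis of carrier2 and the x axis of nest, either way round below 0.12 rad) or (horizontal distance between carrier2 and recess4 below 0.005 m and z of carrier2 in the frame of recess4 below 0.002 m and angle between the x axis of carrier2 and the x axis of nest, either way round below 0.12 rad)) and ((horizontal distance between carrier3 and recess1 below 0.005 m and z of carrier3 in the frame of recess1 below 0.002 m and angle between the x axis of carrier3 and the x axis of nest, either way round below 0.12 rad) or (horizontal distance between carrier3 and recess2 below 0.005 m and z of carrier3 in the frame of recess2 below 0.002 m and angle between the x axis of carrier3 and the x axis of nest, either way round below 0.12 rad) or (horizontal distance between carrier3 and recess3 below 0.005 m and z of carrier3 in the frame of recess3 below 0.002 m and angle between the x axis of carrier3 and the x axis of nest, either way round below 0.12 rad) or (horizontal distance between carrier3 and recess4 below 0.005 m and z of carrier3 in the frame of recess4 below 0.002 m and angle between the x axis of carrier3 and the x axis of nest, either way round below 0.12 rad)) and ((horizontal distance between carrier4 and recess1 below 0.005 m and z of carrier4 in the frame of recess1 below 0.002 m and angle between the x axis of carrier4 and the x axis of nest, either way round below 0.12 rad) or (horizontal distance between carrier4 and recess2 below 0.005 m and z of carrier4 in the frame of recess2 below 0.002 m and angle between the x axis of carrier4 and the x axis of nest, either way round below 0.12 rad) or (horizontal distance between carrier4 and recess3 below 0.005 m and z of carrier4 in the frame of recess3 below 0.002 m and angle between the x axis of carrier4 and the x axis of nest, either way round below 0.12 rad) or (horizontal distance between carrier4 and recess4 below 0.005 m and z of carrier4 in the frame of recess4 below 0.002 m and angle between the x axis of carrier4 and the x axis of nest, either way round below 0.12 rad))), for 0.2 s.
3. the lever is lowered fully (value of joint lever below 0.08 rad), for 0.2 s.
At the end, for the whole second after the job is handed in: Lever fully down (below 0.08 rad), every carrier present lies squarely (within 0.12 rad) in a recess within 5 mm of its centre and at most 2 mm proud, and the gauge stands upright and at rest on the tray's floor (value of joint lever below 0.08 rad and horizontal distance between gauge and tray below 0.045 m and z of gauge in the frame of tray below 0.01 m and angle between gauge's own z axis and vertical below 0.1 rad and ((horizontal distance between carrier1 and recess1 below 0.005 m and z of carrier1 in the frame of recess1 below 0.002 m and angle between the x axis of carrier1 and the x axis of nest, either way round below 0.12 rad) or (horizontal distance between carrier1 and recess2 below 0.005 m and z of carrier1 in the frame of recess2 below 0.002 m and angle between the x axis of carrier1 and the x axis of nest, either way round below 0.12 rad) or (horizontal distance between carrier1 and recess3 below 0.005 m and z of carrier1 in the frame of recess3 below 0.002 m and angle between the x axis of carrier1 and the x axis of nest, either way round below 0.12 rad) or (horizontal distance between carrier1 and recess4 below 0.005 m and z of carrier1 in the frame of recess4 below 0.002 m and angle between the x axis of carrier1 and the x axis of nest, either way round below 0.12 rad)) and ((horizontal distance between carrier2 and recess1 below 0.005 m and z of carrier2 in the frame of recess1 below 0.002 m and angle between the x axis of carrier2 and the x axis of nest, either way round below 0.12 rad) or (horizontal distance between carrier2 and recess2 below 0.005 m and z of carrier2 in the frame of recess2 below 0.002 m and angle between the x axis of carrier2 and the x axis of nest, either way round below 0.12 rad) or (horizontal distance between carrier2 and recess3 below 0.005 m and z of carrier2 in the frame of recess3 below 0.002 m and angle between the x axis of carrier2 and the x axis of nest, either way round below 0.12 rad) or (horizontal distance between carrier2 and recess4 below 0.005 m and z of carrier2 in the frame of recess4 below 0.002 m and angle between the x axis of carrier2 and the x axis of nest, either way round below 0.12 rad)) and ((horizontal distance between carrier3 and recess1 below 0.005 m and z of carrier3 in the frame of recess1 below 0.002 m and angle between the x axis of carrier3 and the x axis of nest, either way round below 0.12 rad) or (horizontal distance between carrier3 and recess2 below 0.005 m and z of carrier3 in the frame of recess2 below 0.002 m and angle between the x axis of carrier3 and the x axis of nest, either way round below 0.12 rad) or (horizontal distance between carrier3 and recess3 below 0.005 m and z of carrier3 in the frame of recess3 below 0.002 m and angle between the x axis of carrier3 and the x axis of nest, either way round below 0.12 rad) or (horizontal distance between carrier3 and recess4 below 0.005 m and z of carrier3 in the frame of recess4 below 0.002 m and angle between the x axis of carrier3 and the x axis of nest, either way round below 0.12 rad)) and ((horizontal distance between carrier4 and recess1 below 0.005 m and z of carrier4 in the frame of recess1 below 0.002 m and angle between the x axis of carrier4 and the x axis of nest, either way round below 0.12 rad) or (horizontal distance between carrier4 and recess2 below 0.005 m and z of carrier4 in the frame of recess2 below 0.002 m and angle between the x axis of carrier4 and the x axis of nest, either way round below 0.12 rad) or (horizontal distance between carrier4 and recess3 below 0.005 m and z of carrier4 in the frame of recess3 below 0.002 m and angle between the x axis of carrier4 and the x axis of nest, either way round below 0.12 rad) or (horizontal distance between carrier4 and recess4 below 0.005 m and z of carrier4 in the frame of recess4 below 0.002 m and angle between the x axis of carrier4 and the x axis of nest, either way round below 0.12 rad)) and linear speed of gauge below 0.02 m/s); the robot touches nothing.
It fails at once if a bystander (loupe, box, screwdriver, jar, brush, dish or tin) is moved more than 40 mm (distance of any of loupe, bluebox, screwdriver, oiljar, brush, dish, tin from where it was at the start of the episode above 0.04 m).
Of carrier1, carrier2, carrier3, carrier4 only 2 to 4 are there at a start; the rules pass over those that are not, and their reading is None.
At some moment in a run one of carrier1, carrier2, carrier3, carrier4 may be knocked a few centimetres aside while the robot is not near it.
It also fails if it takes over 210 s, if anything falls off the work surface, if the arm or the gripper's body presses on something with over 40 N, if the wrist force passes 120 N, or if a joint passes its speed limit or range.

## Working session

There is one attempt and no reset: what is moved stays moved. The work goes in short steps, Python scripts to look and compute and a shell command to move; the robot and the scene stay as the last step left them, time stands still between calls to the robot, and variables do not carry over. Pictures are saved under pics/ and viewed, at most 14 in all, crops included, and the job is handed in when it is done.

```bash
ls; mkdir -p pics
cat > h.py <<'E'
import numpy as np, cv2
from plant import ctrl
from scipy.spatial.transform import Rotation as R
def cam(n):
    s=ctrl.state(); c=ctrl.camera(n); K=np.array(c["camera_matrix"])
    if n=="wrist":
        M=np.array(c["mount"]); Rt=R.from_rotvec(s["tcp_rot"]).as_matrix()
        c["p"]=np.array(s["position"])+Rt@M[:3,3]; c["R"]=Rt@M[:3,:3]
    else:
        c["p"]=np.array(c["xyz"]); r=np.array(c["rotation"]); c["R"]=r if r.shape==(3,3) else R.from_rotvec(r).as_matrix()
    c["K"]=K; return c
def ray(c,u,v):
    d=np.linalg.inv(c["K"])@[u,v,1]; return c["R"]@(d*[1,-1,-1])
def onz(c,u,v,z):
    d=ray(c,u,v); return c["p"]+d*(z-c["p"][2])/d[2]
def pix(c,P):
    q=(c["R"].T@(np.array(P)-c["p"]))*[1,-1,-1]; q=c["K"]@q; return q[:2]/q[2]
E
python3 - <<'E'
from h import *
for n in ("scene","side","wrist"):
    c=cam(n); cv2.imwrite(f"pics/{n}0.png",c["image"]); print(n,c["p"].round(3),c["R"].round(3).tolist(),c["K"].round(1).tolist(),[k for k in c])
print(ctrl.state())
E
```

```text
pics
scene [ 1.253 -0.193  1.158] [[0.211, -0.803, 0.558], [0.977, 0.168, -0.128], [0.009, 0.572, 0.82]] [[564.7, 0.0, 319.9], [0.0, 564.7, 247.2], [0.0, 0.0, 1.0]] ['image', 'camera_matrix', 'xyz', 'rotation', 'p', 'R', 'K']
side [ 0.239 -1.36   0.99 ] [[0.98, 0.117, -0.162], [-0.2, 0.552, -0.809], [-0.006, 0.825, 0.565]] [[552.9, 0.0, 324.4], [0.0, 552.9, 244.8], [0.0, 0.0, 1.0]] ['image', 'camera_matrix', 'xyz', 'rotation', 'p', 'R', 'K']
wrist [ 0.342 -0.529  0.372] [[0.44, 0.86, 0.259], [-0.898, 0.422, 0.124], [-0.003, -0.288, 0.958]] [[367.5, 0.0, 321.8], [0.0, 367.5, 240.4], [0.0, 0.0, 1.0]] ['image', 'camera_matrix', 'mount', 'p', 'R', 'K']
{'clock': 0.15, 'joint_positions': array([-1.24106415e+00,  2.21095024e-01,  1.52735522e+00,  9.13172653e-06,
        1.39468409e+00, -1.26092600e-01]), 'joint_velocities': array([ 1.47900869e-03, -2.22209697e-03, -4.78095957e-03,  5.63435921e-04,
       -1.28565378e-03, -8.88380848e-06]), 'effort': array([ 9.52633964e-04, -4.97480965e+01, -3.89906752e+01, -1.67314724e-04,
        7.15588438e-03, -4.91982928e-05]), 'position': array([ 0.27498758, -0.56076816,  0.24941585]), 'tcp_rot': array([-3.05885734e+00, -7.09476036e-01,  2.31987559e-04]), 'wrist_force': array([-0.64459706,  0.00687929, -0.34458536]), 'wrist_torque': array([-0.0191552 ,  0.01001376,  0.01118433]), 'gripper_force': 0.0, 'finger_gap': 0.08540644900403949}
```

View pics/scene0.png

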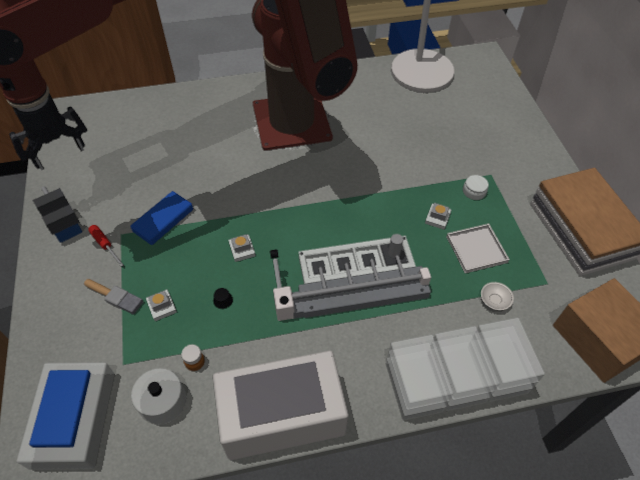

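View pics/side0.png

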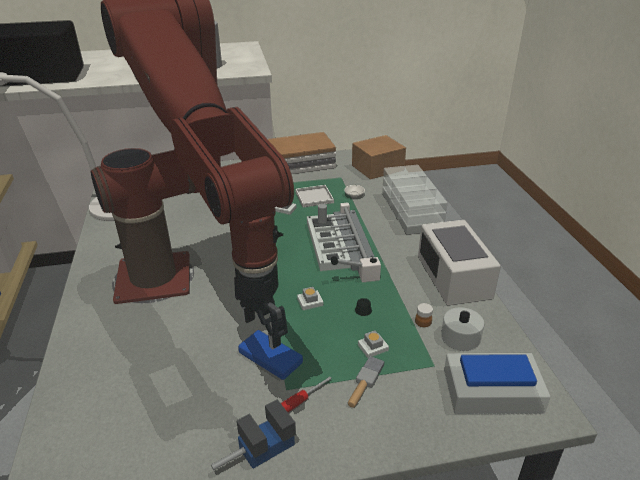

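Scene view: three carriers at (241,246), (161,304), (438,214), nest around (355,265), gauge at (395,248), knob at (275,254), head block (284,300), tray (478,248), loupe (222,298). The side view agrees.

Run:
```python
from h import *
for n in ("scene","side"):
    c=cam(n); im=c["image"]; hsv=cv2.cvtColor(im,cv2.COLOR_BGR2HSV)
    m=cv2.inRange(hsv,(10,90,90),(28,255,255))
    k,l,st,ce=cv2.connectedComponentsWithStats(m)
    for i in range(1,k):
        if 12<st[i,4]<400:
            u,v=ce[i]; print(n,"orange",ce[i].round(1),st[i,4],onz(c,u,v,.038).round(4))
    m=cv2.inRange(hsv,(0,0,150),(180,60,255))
    k,l,st,ce=cv2.connectedComponentsWithStats(m)
    for i in range(1,k):
        if 60<st[i,4]<3000: print(n,"white",ce[i].round(1),st[i,:5],onz(c,*ce[i],.016).round(4))
    if n=="scene":
        print("knob",onz(c,275,254,.0626),"tray",onz(c,478,248,.01),"head",onz(c,284,292,.06),"gaugetop",onz(c,396,238,.09))
        cv2.imwrite("pics/a.png",cv2.resize(im[180:340,200:460],None,fx=3,fy=3,interpolation=cv2.INTER_CUBIC))
```

```text
scene orange [440.5  33. ] 66 [-0.27    0.5529  0.038 ]
scene orange [372.4  43.4] 13 [-0.2609  0.3176  0.038 ]
scene orange [515.4  66.6] 38 [-0.0572  0.7254  0.038 ]
scene orange [439.9 208.5] 62 [0.4362 0.3059 0.038 ]
scene orange [240.1 240.5] 70 [ 0.4317 -0.2043  0.038 ]
scene orange [ 96.6 286.7] 188 [ 0.4939 -0.5438  0.038 ]
scene orange [157.8 298.2] 86 [ 0.5536 -0.4081  0.038 ]
scene white [421.8  70.4] [ 392   50   62   38 1611] [-0.1246  0.4443  0.016 ]
scene white [428.7  53.6] [423  50  14   8  91] [-0.2019  0.4931  0.016 ]
scene white [476.7 182.6] [466 175  22  16 274] [0.3554 0.4421 0.016 ]
scene white [434.6 218.8] [426 204  21  22 101] [0.4495 0.2913 0.016 ]
scene white [476.6 248.6] [ 449  229   56   41 1416] [0.5593 0.3629 0.016 ]
scene white [343.2 261.1] [ 299  238   99   45 1591] [0.5277 0.0318 0.016 ]
scene white [239.5 251.6] [229 240  25  18 111] [ 0.4484 -0.2104  0.016 ]
scene white [408.  255.9] [402 240  13  28 156] [0.5455 0.1902 0.016 ]
scene white [424.8 272.6] [420 268  10  11  80] [0.6    0.2153 0.016 ]
scene white [498.3 295.3] [481 282  33  28 546]
[... 1897 characters left out ...]
97  24  20 207] [-0.206   0.4155  0.016 ]
side white [318.2 241. ] [307 216  28  47 344] [0.5033 0.0598 0.016 ]
side white [460.3 247.9] [ 422  220   78   52 1160] [ 0.9252 -0.069   0.016 ]
side white [343.2 255.9] [335 252  15   9  72] [ 0.5623 -0.035   0.016 ]
side white [369.1 262. ] [360 257  21  10 121] [ 0.6305 -0.0814  0.016 ]
side white [309.1 299.3] [298 290  25  16 123] [ 0.4248 -0.214   0.016 ]
side white [424.8 307.6] [418 303  15  10 121] [ 0.7213 -0.3116  0.016 ]
side white [464.5 318.3] [444 307  40  26 525] [ 0.8077 -0.3733  0.016 ]
side white [371.3 346.2] [359 339  30  15 144] [ 0.543  -0.4213  0.016 ]
side white [506.9 370.1] [447 353 103  44 615] [ 0.8319 -0.5616  0.016 ]
```

View pics/a.png

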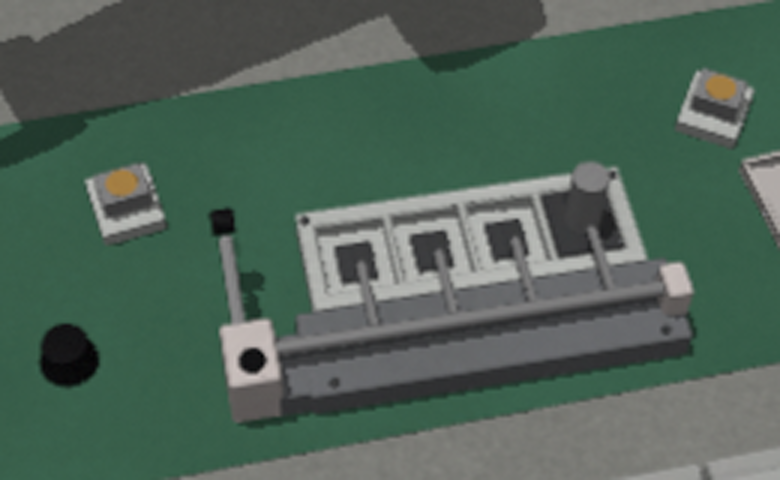

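The crop shows nest front corners at about crop (300,218) and (612,170), knob (222,222) and head block (250,350). Next I move above the nest and knob for a wrist look.

```bash
python3 -m jog '[[[5,10,3,0,0,-9,8.54],[10,20,6,0,0,-18,8.54],[16,30,9,0,0,-26,8.54],[22,40,10,0,0,-26,8.54],[26,48,10,0,0,-26,8.54],[26,50,10,0,0,-26,8.54],[26,50,10,0,0,-26,8.54],[26,50,10,0,0,-26,8.54],[26,50,10,0,0,-26,8.54],[26,50,10,0,0,-26,8.54],[26,50,10,0,0,-26,8.54]]]'
python3 - <<'E'
from h import *
c=cam("wrist"); cv2.imwrite("pics/w1.png",c["image"]); print(c["p"],c["R"].round(3).tolist(),ctrl.state()["joint_positions"].round(2))
E
```

```text
clock: 1.62
position: [0.5351, -0.0608, 0.3501]
tcp_rot: [3.141, 0.006, -0.001]
wrist_force: [-0.7, -1.0, -0.6]
finger_gap: 0.0852
gripper_force: 0.0
[ 0.60929775 -0.06116871  0.47317314] [[0.003, 0.957, 0.289], [-1.0, 0.003, 0.001], [-0.0, -0.289, 0.957]] [-0.26 -0.03  1.62 -0.    1.56  1.31]
```

View pics/w1.png

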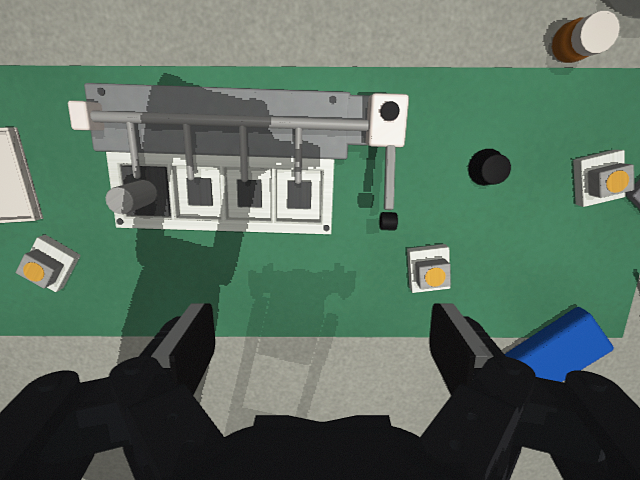

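The wrist view shows everything: nest front corners (116,228) and (331,234), knob (389,221), head (388,118), gauge column (130,198), tray edge at left, loupe (489,167), carriers at (431,268), (612,180), (46,262).

Run:
```python
from h import *
c=cam("wrist"); im=c["image"]; hsv=cv2.cvtColor(im,cv2.COLOR_BGR2HSV)
# nest front edge: white->green transition, per column scanning
def front(us,v0,v1):
    out=[]
    for u in us:
        col=im[v0:v1,u,2].astype(int); # red channel: white high, green low
        g=np.diff(col); k=g.argmin(); out.append((u,v0+k+1))
    return np.array(out)
f=front(range(135,320,5),215,245)
P=np.array([onz(c,u,v,.03)[:2] for u,v in f]); l=cv2.fitLine(P.astype(np.float32),cv2.DIST_HUBER,0,1e-4,1e-4).ravel()
print("front",l,"yaw deg",np.degrees(np.arctan2(l[0],l[1]))* -1)
# side edges, rows
for nm,u0,u1,rows in (("+y",95,118,range(170,220,5)),("-y",325,345,range(172,230,5))):
    Q=[]
    for v in rows:
        g=np.diff(im[v,u0:u1,2].astype(int)); k=(g.argmax() if nm=="+y" else g.argmin()); Q.append(onz(c,u0+k+1,v,.03)[:2])
    print(nm,np.median(Q,0),np.round(Q[0],4),np.round(Q[-1],4))
m=cv2.inRange(hsv,(0,0,0),(180,255,40)); m[:,:360]=0;m[:,420:]=0;m[260:]=0;m[:195]=0
k,_,st,ce=cv2.connectedComponentsWithStats(m)
for i in range(1,k):
    if st[i,4]>40: print("knob",ce[i],st[i],onz(c,*ce[i],.0626))
m=cv2.inRange(hsv,(10,110,110),(28,255,255)); k,_,st,ce=cv2.connectedComponentsWithStats(m)
for i in range(1,k):
    if 150<st[i,4]<900: print("disc",ce[i].round(1),st[i,4],onz(c,*ce[i],.038).round(4))
ng=cv2.bitwise_not(cv2.inRange(hsv,(55,60,20),(90,255,255)))
cv2.imwrite("pics/z.png",cv2.resize(im[80:300,0:260],None,fx=3,fy=2.7,interpolation=cv2.INTER_CUBIC))
print("gauge col top",onz(c,114,199,.09),"head",onz(c,389,105,.06))
```

```text
front [0.03030654 0.9995406  0.4877706  0.06717956] yaw deg -1.7367028
+y [0.53538579 0.19511384] [0.5623 0.1923] [0.5075 0.194 ]
-y [ 0.52727462 -0.07463792] [ 0.5604 -0.0756] [ 0.4927 -0.0738]
knob [387.30645161 219.93548387] [379 212  18  17 248] [ 0.50970414 -0.13751991  0.0626    ]
disc [616.6 180.3] 381 [ 0.5522 -0.4097  0.038 ]
disc [ 32.5 271.6] 307 [0.4356 0.3046 0.038 ]
disc [434.4 276.1] 300 [ 0.4303 -0.2059  0.038 ]
gauge col top [0.53849242 0.15650135 0.09      ] head [ 0.63382088 -0.1331495   0.06      ]
```

```bash
python3 -m jog '[[[-4,-4,-5,0,0,-1.7,6],[-8.5,-7.5,-10,0,0,-1.7,6],[-8.5,-7.5,-15,0,0,-1.7,6],[-8.5,-7.5,-18,0,0,-1.7,6],[-8.5,-7.5,-18,0,0,-1.7,6],[-8.5,-7.5,-18,0,0,-1.7,6]]]'
python3 - <<'E'
from h import *
c=cam("wrist"); im=c["image"];cv2.imwrite("pics/w2.png",im); hsv=cv2.cvtColor(im,cv2.COLOR_BGR2HSV)
print("exp knob",pix(c,[.5097,-.1375,.0626]))
E
```

```text
clock: 2.48
position: [0.4508, -0.1374, 0.172]
tcp_rot: [3.14, -0.046, 0.003]
wrist_force: [1.0, 0.1, 1.0]
finger_gap: 0.0603
gripper_force: 0.0
exp knob [318.12636395 155.92876722]
```

View pics/w2.png

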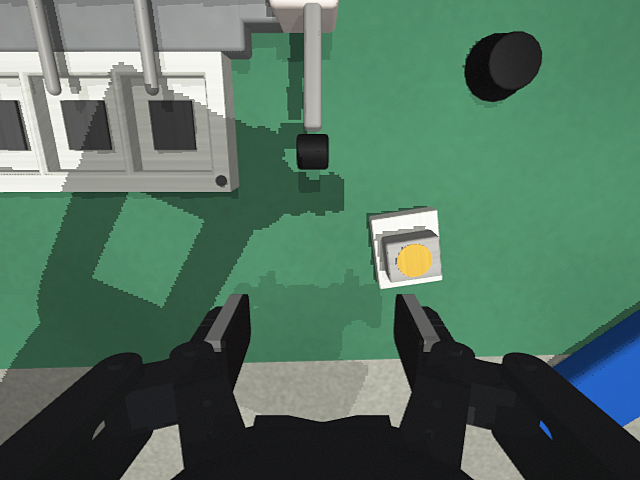

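Knob at (313,151), carrier A's disc at (414,260) with block top slightly rotated, and the nest's -y end at left.

```bash
cat >> h.py <<'E'
def carrier(c,guess,s=70):
    """disc centre at z=.038, yaw from long contour edges of the block top (grey above white/black sides)"""
    im=c["image"]; hsv=cv2.cvtColor(im,cv2.COLOR_BGR2HSV)
    m=cv2.inRange(hsv,(10,110,110),(28,255,255)); k,_,st,ce=cv2.connectedComponentsWithStats(m)
    g=pix(c,[*guess,.038]); i=min((i for i in range(1,k) if st[i,4]>60),key=lambda i:np.hypot(*(ce[i]-g)))
    u,v=ce[i]; P=onz(c,u,v,.038)
    # plate+block silhouette edges: LSD segments near, direction on horizontal plane
    gr=cv2.cvtColor(im,cv2.COLOR_BGR2GRAY); L=cv2.createLineSegmentDetector().detect(gr)[0][:,0]
    A=[];W=[]
    for a,b,d,e in L:
        if np.hypot((a+d)/2-u,(b+e)/2-v)<s and np.hypot(a-d,b-e)>14:
            p=onz(c,a,b,.03)-onz(c,d,e,.03); A.append(np.degrees(np.arctan2(p[1],p[0]))%90); W.append(np.hypot(*p[:2]))
    z=sum(w*np.exp(4j*np.radians(a)) for a,w in zip(A,W)); y=np.degrees(np.angle(z))/4
    return P.round(4),round(y,1),[(round(a),round(w*1000)) for a,w in zip(A,W)]
E
python3 - <<'E'
from h import *
c=cam("wrist"); print("knob",onz(c,313,151,.0626)); print(carrier(c,(.43,-.206)))
s=ctrl.state(); print(s["position"])
E
```

```text
knob [ 0.5134483  -0.13438493  0.0626    ]
(array([ 0.4306, -0.206 ,  0.038 ]), np.float64(7.9), [(6, 11), (7, 47), (8, 64), (7, 48), (7, 54), (5, 24), (5, 26), (89, 40), (8, 37), (8, 29), (89, 13), (25, 44), (7, 37), (29, 34), (2, 12), (1, 13), (4, 11), (1, 20)])
[ 0.45157665 -0.13714797  0.17270833]
```

```bash
python3 -m jog '[[[6.1,0.3,0,0,0,0,4.5],[6.1,0.3,-4,0,0,0,4.5],[6.1,0.3,-8,0,0,0,4.5],[6.1,0.3,-11,0,0,0,4.5],[6.1,0.3,-11,0,0,0,4.5],[6.1,0.3,-11,0,0,0,1],[6.1,0.3,-11,0,0,0,1],[6.1,0.3,-11,0,0,0,1],[6.1,0.3,-11,0,0,0,1],[6.1,0.3,-11,0,0,0,1]]]' 25
```

```text
clock: 3.82
position: [0.5126, -0.1339, 0.0614]
tcp_rot: [3.14, -0.044, 0.005]
wrist_force: [4.5, -0.6, 2.3]
finger_gap: 0.0178
gripper_force: 27.4
```

```bash
python3 -m jog '[[[0.2,0,1.1,0,0,0,1],[0.53,0,2.13,0,0,0,1],[1.3,0,3.8,0,0,0,1],[2.35,-0.1,5.3,0,0,0,1],[3.65,-0.1,6.6,0,0,0,1],[5.15,-0.15,7.65,0,0,0,1],[6.8,-0.2,8.4,0,0,0,1],[8.6,-0.25,8.9,0,0,0,1],[10.4,-0.3,9.05,0,0,0,1],[11.7,-0.35,8.95,0,0,0,1],[12.6,-0.4,8.8,0,0,0,1],[12.6,-0.4,8.8,0,0,0,1],[12.6,-0.4,8.8,0,0,0,1],[12.6,-0.4,8.8,0,0,0,1]]]'
```

```text
clock: 5.58
position: [0.6319, -0.1372, 0.1458]
tcp_rot: [-3.14, 0.044, 0.02]
wrist_force: [-13.8, -2.0, 3.8]
finger_gap: 0.0175
gripper_force: 27.3
```

```bash
python3 -m jog '[[[-0.5,0,0,0,0,0,4.5],[-0.5,0,0,0,0,0,4.5],[-0.5,0,0,0,0,0,4.5],[-0.5,0,4,0,0,0,4.5],[-0.5,0,8,0,0,0,8.5],[-5,12,9,0,0,0,8.5],[-9,22,9,0,0,0,8.5],[-12,26,9,0,0,0,8.5],[-12,26,9,0,0,0,8.5],[-12,26,9,0,0,0,8.5],[-12,26,9,0,0,0,8.5],[-12,26,9,0,0,0,8.5]]]'
python3 - <<'E'
from h import *
c=cam("wrist"); im=c["image"];cv2.imwrite("pics/w3.png",im)
d=cam("side")["image"][180:310,230:430]; cv2.imwrite("pics/s3.png",np.hstack([im[:, :],cv2.resize(d,(160,104))[:,:] if 0 else np.zeros((480,0,3),np.uint8)]))
e=im.copy(); e[480-195:,640-300:]=cv2.resize(d,(300,195)); cv2.imwrite("pics/s3.png",e)
E
```

```text
clock: 7.08
position: [0.5175, 0.1226, 0.2385]
tcp_rot: [3.141, -0.043, 0.001]
wrist_force: [0.4, 0.1, -0.0]
finger_gap: 0.0848
gripper_force: 0.0
```

View pics/s3.png

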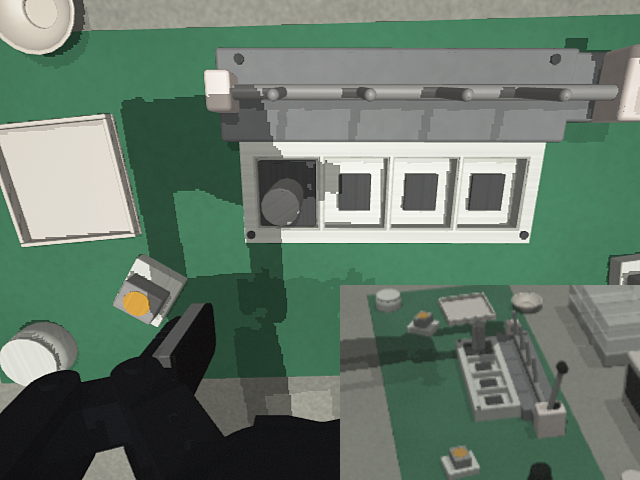

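Lever stands up past vertical (inset), fingers upright behind the recesses. Gauge column top at about (281,201), nest corners (239,242)/(530,243), tray corners (22,246), (140,236), (107,114), carrier C disc at (137,303).

Run:
```python
from h import *
s=cam("side")
for j in (1.3,1.4,1.5,1.65):
    t=j+np.radians(8); print(j,pix(s,[.615-.105*np.cos(t),-.1372,.048+.105*np.sin(t)]).round(1))
hs=cv2.cvtColor(s["image"],cv2.COLOR_BGR2HSV); m=cv2.inRange(hs,(0,0,0),(180,255,45)); m[:,:360]=0;m[:,395:]=0;m[250:]=0;m[:220]=0
print("knob seen",cv2.connectedComponentsWithStats(m)[2:])
c=cam("wrist"); im=c["image"].astype(int)
F=np.array([onz(c,u,225+np.diff(im[225:260,u,2]).argmin()+1,.03)[:2] for u in range(265,515,8)],np.float32)
l=cv2.fitLine(F,cv2.DIST_HUBER,0,1e-4,1e-4).ravel(); print("front",l,"yaw",-np.degrees(np.arctan(l[0]/l[1])))
a=np.median([onz(c,225+np.diff(im[v,225:255,2]).argmax()+1,v,.03)[:2] for v in range(160,235,5)],0)
b=np.median([onz(c,515+np.diff(im[v,515:560,2]).argmin()+1,v,.03)[:2] for v in range(160,235,5)],0)
print("ends",a,b)
print("tray corners",[onz(c,u,v,.016).round(4)[:2].tolist() for u,v in((22,246),(140,236),(107,114))])
print("col top",onz(c,281,202,.09)); print("col bottom",onz(c,284,205,.03))
print(carrier(c,(.4356,.3046)))
print(ctrl.state()["position"])
cv2.imwrite("pics/g.png",cv2.resize(c["image"][140:260,90:340],None,fx=3,fy=3))
```

```text
1.3 [366.2 235. ]
1.4 [369.9 234.4]
1.5 [373.5 234. ]
1.65 [378.9 234. ]
knob seen (array([[     0,      0,    640,    480, 307159],
       [   374,    232,      8,      7,     41]], dtype=int32), array([[319.49224669, 239.50060067],
       [377.58536585, 235.        ]]))
front [0.02967514 0.9995596  0.4865921  0.02554731] yaw -1.7005097
ends [0.53723417 0.19375263] [ 0.52927462 -0.07395496]
tray corners [[0.4908, 0.4179], [0.4976, 0.2998], [0.6109, 0.3097]]
col top [0.54095636 0.15110571 0.09      ]
col bottom [0.52687005 0.15563372 0.03      ]
(array([0.4358, 0.3046, 0.038 ]), np.float64(-36.8), [(55, 41), (56, 58), (55, 48), (22, 28), (48, 27), (47, 28), (57, 37), (53, 72), (50, 76), (33, 17), (55, 47), (56, 37), (89, 16), (56, 38), (60, 21), (2, 22), (55, 17)])
[0.51758933 0.12182645 0.23818264]
```

View pics/g.png

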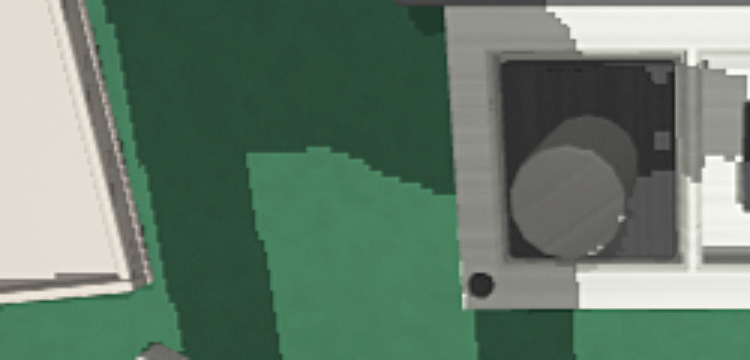

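Gauge column top is centred at crop (567,202), i.e. pixel (279,207), matching recess 1. Knob position gives the lever at about 1.6 rad. Grasp the gauge.

```bash
python3 -m jog '[[[1.85,3.1,-2,0,0,0,6],[1.85,3.1,-7,0,0,0,6],[1.85,3.1,-12,0,0,0,6],[1.85,3.1,-16.8,0,0,0,6],[1.85,3.1,-16.8,0,0,0,6],[1.85,3.1,-16.8,0,0,0,2],[1.85,3.1,-16.8,0,0,0,2],[1.85,3.1,-16.8,0,0,0,2],[1.85,3.1,-16.8,0,0,0,2],[1.85,3.1,-16.8,0,0,0,2]]]' 50
```

```text
clock: 8.52
position: [0.5379, 0.1539, 0.0732]
tcp_rot: [-3.141, 0.043, -0.008]
wrist_force: [0.0, -1.8, 6.8]
finger_gap: 0.0285
gripper_force: 49.5
```

```bash
python3 -m jog '[[[0,0,1,0,0,0,2],[0,0,4,0,0,0,2],[0,0,8,0,0,0,2],[0.5,6,8,0,0,0,2],[1,12,8,0,0,0,2],[1.3,18,8,0,0,0,2],[1.3,21,8,0,0,0,2],[1.3,21,6,0,0,0,2],[1.3,21,3,0,0,0,2],[1.3,21,1,0,0,0,2],[1.3,21,-0.5,0,0,0,2],[1.3,21,-1.4,0,0,0,2],[1.3,21,-1.4,0,0,0,2]]]'
```

```text
clock: 10.15
position: [0.5495, 0.3637, 0.0576]
tcp_rot: [-3.141, 0.044, -0.002]
wrist_force: [-1.2, -0.6, 1.3]
finger_gap: 0.0287
gripper_force: 50.6
```

```bash
python3 -m jog '[[[0,0,-0.1,0,0,0,6],[0,0,-0.1,0,0,0,6],[0,0,-0.1,0,0,0,6],[0,0,3,0,0,0,6],[0,0,8,0,0,0,6],[0,0,13,0,0,0,6],[-6,-2,15,0,0,0,8.5],[-12,-5,15,0,0,0,8.5],[-16,-6,15,0,0,0,8.5],[-16,-6,15,0,0,0,8.5],[-16,-6,15,0,0,0,8.5],[-16,-6,15,0,0,0,8.5]]]'
python3 - <<'E'
from h import *
c=cam("wrist"); im=c["image"];cv2.imwrite("pics/w4.png",im)
print(carrier(c,(.4356,.3046),90),c["p"])
E
```

```text
clock: 11.65
position: [0.3899, 0.3043, 0.2068]
tcp_rot: [-3.141, 0.044, -0.002]
wrist_force: [-0.8, 0.7, -0.4]
finger_gap: 0.0856
gripper_force: 0.0
(array([0.4357, 0.3043, 0.038 ]), np.float64(-33.3), [(55, 55), (56, 37), (55, 50), (55, 48), (6, 13), (55, 35), (5, 15), (56, 36), (55, 24), (24, 13), (1, 37)]) [0.4638639  0.30142835 0.32997943]
```

View pics/w4.png

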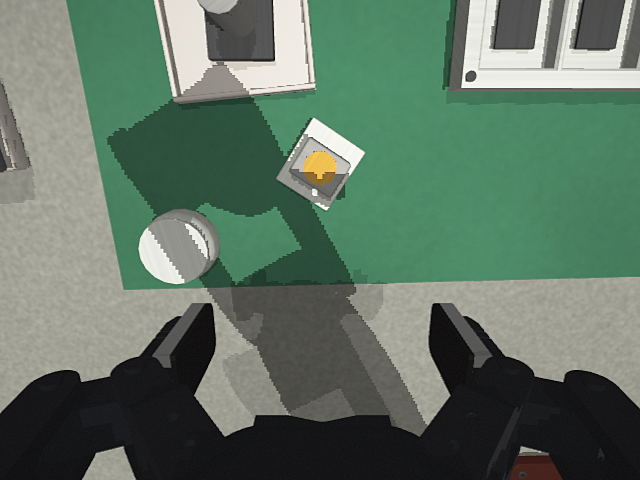

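Gauge stands upright in the tray at (220,20). Carrier C has plate corners (313,118), (364,153), (328,210), (277,178), with its long axis at about -35°. Turn by +57° and approach.

```bash
python3 -m jog '[[[2,0,-2,0,0,10,6.5],[4.6,0,-5,0,0,20,6.5],[4.6,0,-8,0,0,30,6.5],[4.6,0,-10,0,0,40,6.5],[4.6,0,-12,0,0,50,6.5],[4.6,0,-12,0,0,56.7,6.5],[4.6,0,-12,0,0,56.7,6.5],[4.6,0,-12,0,0,56.7,6.5],[4.6,0,-12,0,0,56.7,6.5]]]'
```

```text
clock: 12.82
position: [0.435, 0.304, 0.0866]
tcp_rot: [2.786, 1.452, 0.001]
wrist_force: [0.2, 1.1, -0.3]
finger_gap: 0.0652
gripper_force: 0.0
```

Run:
```python
from h import *
s=ctrl.state(); y=R.from_rotvec(s["tcp_rot"]).as_matrix()[:,1]; print(s["position"],np.degrees(np.arctan2(y[1],y[0])))
c=cam("wrist"); print(carrier(c,(.4356,.3046),120)); print(pix(c,[.4357,.3043,.038]))
```

```text
[0.43504784 0.30396931 0.0866161 ] -34.96373399467595
(array([0.4359, 0.3049, 0.038 ]), np.float64(-34.9), [(53, 12), (56, 30), (56, 19), (75, 8), (55, 46), (55, 10), (57, 30), (56, 12), (55, 8), (55, 27), (84, 32), (56, 10), (26, 33), (23, 34), (21, 8), (55, 11), (55, 50), (58, 16), (56, 33), (56, 18), (56, 52), (55, 24), (55, 30), (90, 12), (55, 16)])
[320.56191118 280.21659042]
```

```bash
python3 -m jog '[[[0.05,0.07,-2,0,0,0,6.5],[0.05,0.07,-4,0,0,0,6.5],[0.05,0.07,-4.8,0,0,0,6.5],[0.05,0.07,-4.8,0,0,0,6.5],[0.05,0.07,-4.8,0,0,0,2],[0.05,0.07,-4.8,0,0,0,2],[0.05,0.07,-4.8,0,0,0,2],[0.05,0.07,-4.8,0,0,0,2],[0.05,0.07,-4.8,0,0,0,2]]]' 60
```

```text
clock: 14.0
position: [0.436, 0.305, 0.0394]
tcp_rot: [2.785, 1.453, 0.003]
wrist_force: [0.2, -0.5, 5.5]
finger_gap: 0.0306
gripper_force: 61.2
```

```bash
python3 -m jog '[[[0,0,2,0,0,0,2],[0,0,6,0,0,0,2],[1,-2,9,0,0,10,2],[4,-6,9,0,0,20,2],[7,-11,9,0,0,30,2],[10.0,-15.2,9,0,0,33.3,2],[10.0,-15.2,9,0,0,33.3,2],[10.0,-15.2,6,0,0,33.3,2],[10.0,-15.2,5,0,0,33.3,2],[10.0,-15.2,5,0,0,33.3,2],[10.0,-15.2,5,0,0,33.3,2]]]'
python3 - <<'E'
from h import *
s=ctrl.state(); y=R.from_rotvec(s["tcp_rot"]).as_matrix()[:,1]; print(s["position"],np.degrees(np.arctan2(y[1],y[0])))
c=cam("wrist"); cv2.imwrite("pics/w5.png",c["image"]); print(carrier(c,s["position"][:2],50)[0])
print("disc in hand @z",onz(c,*pix(c,[0.5364,.1529,s["position"][2]]),s["position"][2]))
E
```

```text
clock: 15.38
position: [0.5355, 0.1531, 0.0891]
tcp_rot: [2.251, 2.191, 0.001]
wrist_force: [-0.6, -0.4, -1.3]
finger_gap: 0.0303
gripper_force: 60.4
[0.53545173 0.15311859 0.08914657] -1.5441580179462395
[0.5354 0.123  0.038 ]
disc in hand @z [0.5364     0.1529     0.08914657]
```

View pics/w5.png

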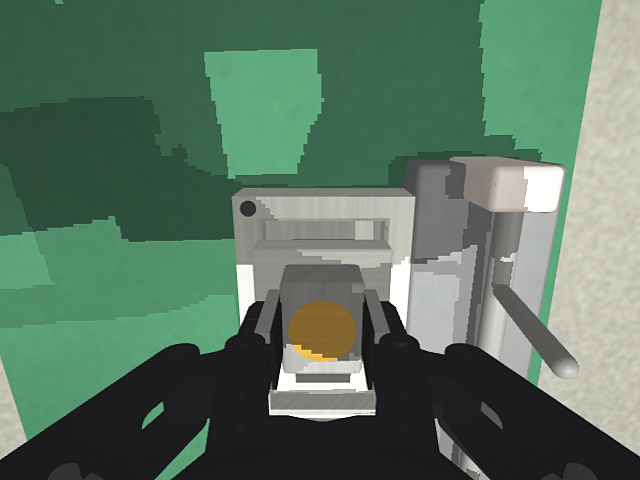

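The carrier hangs between the pads, disc at (322,331); the nest top's +y edge runs (233,192)-(413,192) and the recess opening shows below it.

Run:
```python
from h import *
c=cam("wrist"); im=c["image"]; hsv=cv2.cvtColor(im,cv2.COLOR_BGR2HSV)
m=cv2.inRange(hsv,(10,90,60),(28,255,255)); m[:280]=0
k,_,st,ce=cv2.connectedComponentsWithStats(m); x0,y0,w,h=st[1:][st[1:,4].argmax()][:4]
print("disc",onz(c,x0+w/2,y0+h/2,.0877), x0,y0,w,h)
g=im.astype(int)[:,:,2]
for v in (205,225,235): print(v,[onz(c,u,v,.03).round(4)[:2].tolist() for u in (215+np.diff(g[v,215:245]).argmax()+1, )])
print("nest corner L,R",onz(c,233,192,.03),onz(c,414,192,.03),"recess wall top back",onz(c,300,219,.03), "sides",onz(c,262,225,.03),onz(c,388,225,.03))
```

```text
disc [0.53651588 0.1517319  0.0877    ] 288 301 68 61
205 [[0.4923, 0.1907]]
225 [[0.4918, 0.1804]]
235 [[0.4918, 0.175]]
nest corner L,R [0.49345548 0.19728989 0.03      ] [0.58371129 0.19478181 0.03      ] recess wall top back [0.52623774 0.18255539 0.03      ] sides [0.50664996 0.1799481  0.03      ] [0.5711491  0.17814953 0.03      ]
```

```bash
python3 -m jog '[[[0.1,0.14,-0.5,0,0,0,2],[0.1,0.14,-1.5,0,0,0,2],[0.1,0.14,-2.2,0,0,0,2],[0.1,0.14,-2.8,0,0,0,2],[0.1,0.14,-2.8,0,0,0,2]]]'
```

```text
clock: 16.1
position: [0.5358, 0.1538, 0.0597]
tcp_rot: [-2.252, -2.19, 0.001]
wrist_force: [0.7, 0.3, -1.1]
finger_gap: 0.0305
gripper_force: 60.4
```

```bash
python3 -m jog '[[[0,0,-0.4,0,0,0,2],[0,0,-0.8,0,0,0,2],[0,0,-1.1,0,0,0,2],[0,0,-1.3,0,0,0,2],[0,0,-1.4,0,0,0,2]]]'
```

```text
clock: 16.73
position: [0.5367, 0.154, 0.0533]
tcp_rot: [-2.251, -2.191, 0.002]
wrist_force: [-28.8, -6.5, 61.2]
finger_gap: 0.0305
gripper_force: 68.1
```

```bash
python3 -m jog '[[[0,0,0.7,0,0,0,2],[0,0,0.75,0,0,0,2],[0,0,0.75,0,0,0,5],[0,0,0.75,0,0,0,5],[0,0,0.75,0,0,0,5],[0,0,3,0,0,0,5],[0,0,8,0,0,0,5],[-2,-5,13,0,0,0,5],[-5,-11,13,0,0,0,6.5],[-8,-17,13,0,0,0,6.5],[-10.6,-23,13,0,0,0,6.5],[-10.6,-29,13,0,0,0,6.5],[-10.6,-35,13,0,0,8.5,6.5],[-10.6,-40,13,0,0,8.5,6.5],[-10.6,-40,13,0,0,8.5,6.5],[-10.6,-40,13,0,0,8.5,6.5],[-10.6,-40,13,0,0,8.5,6.5]]]'
python3 - <<'E'
from h import *
s=ctrl.state(); y=R.from_rotvec(s["tcp_rot"]).as_matrix()[:,1]; print(s["position"],np.degrees(np.arctan2(y[1],y[0])))
c=cam("wrist"); cv2.imwrite("pics/w6.png",c["image"]); print(carrier(c,(.43,-.206),100))
for n in("scene","side"):
    d=cam(n); hsv=cv2.cvtColor(d["image"],cv2.COLOR_BGR2HSV); m=cv2.inRange(hsv,(10,90,90),(28,255,255)); k,l,st,ce=cv2.connectedComponentsWithStats(m)
    for i in range(1,k):
        P=onz(d,*ce[i],.038)
        if 12<st[i,4]<400 and .35<P[0]<.7: print(n,P.round(4))
E
```

```text
clock: 18.85
position: [0.4301, -0.2446, 0.176]
tcp_rot: [-2.081, -2.352, -0.0]
wrist_force: [0.3, 0.2, 0.1]
finger_gap: 0.065
gripper_force: 0.0
[ 0.43013093 -0.24456868  0.17597538] 7.008418777708387
(array([ 0.4304, -0.2058,  0.038 ]), np.float64(6.7), [(7, 54), (7, 30), (8, 12), (7, 54), (9, 31), (7, 30), (2, 26), (7, 29), (7, 46), (0, 11), (88, 12), (7, 33), (44, 17), (90, 14), (8, 15), (90, 14), (13, 11)])
scene [ 0.4326 -0.2018  0.038 ]
scene [0.5294 0.1585 0.038 ]
scene [ 0.4939 -0.5439  0.038 ]
scene [ 0.5536 -0.4081  0.038 ]
side [ 0.4285 -0.2052  0.038 ]
side [ 0.6941 -0.378   0.038 ]
side [ 0.5504 -0.4103  0.038 ]
side [ 0.4666 -0.5754  0.038 ]
```

```bash
python3 -m jog '[[[0,3.9,-4,0,0,0,6.5],[0,3.9,-8,0,0,0,6.5],[0,3.9,-11,0,0,0,6.5],[0,3.9,-13,0,0,0,6.5],[0,3.9,-13.6,0,0,0,6.5],[0,3.9,-13.6,0,0,0,6.5],[0,3.9,-13.6,0,0,0,2],[0,3.9,-13.6,0,0,0,2],[0,3.9,-13.6,0,0,0,2],[0,3.9,-13.6,0,0,0,2],[0,3.9,-13.6,0,0,0,2]]]'
```

```text
clock: 20.38
position: [0.4311, -0.2077, 0.0416]
tcp_rot: [2.082, 2.35, 0.001]
wrist_force: [-0.3, 0.8, 6.3]
finger_gap: 0.0307
gripper_force: 60.5
```

```bash
python3 -m jog '[[[0,0,3,0,0,0,2],[0,1,8,0,0,0,2],[2,6,9,0,0,-8.6,2],[4,12,9,0,0,-8.6,2],[6,18,9,0,0,-8.6,2],[9,24,9,0,0,-8.6,2],[10.4,29.7,9,0,0,-8.6,2],[10.4,29.7,8,0,0,-8.6,2],[10.4,29.7,5,0,0,-8.6,2],[10.4,29.7,5,0,0,-8.6,2],[10.4,29.7,5,0,0,-8.6,2],[10.4,29.7,5,0,0,-8.6,2]]]'
python3 - <<'E'
from h import *
s=ctrl.state(); y=R.from_rotvec(s["tcp_rot"]).as_matrix()[:,1]; print(s["position"],np.degrees(np.arctan2(y[1],y[0])))
c=cam("wrist"); im=c["image"]; cv2.imwrite("pics/w7.png",im); hsv=cv2.cvtColor(im,cv2.COLOR_BGR2HSV)
m=cv2.inRange(hsv,(10,90,60),(28,255,255))
k,_,st,ce=cv2.connectedComponentsWithStats(m)
for t in st[1:]:
    if t[4]>300: q=(t[0]+t[2]/2,t[1]+t[3]/2); print(t,"hand",onz(c,*q,s["position"][2]-.0036),"nest",onz(c,*q,.052))
E
```

```text
clock: 21.88
position: [0.535, 0.0893, 0.0916]
tcp_rot: [2.254, 2.186, 0.002]
wrist_force: [0.5, 0.1, -1.0]
finger_gap: 0.0306
gripper_force: 60.1
[0.53503339 0.08930222 0.0916261 ] -1.7409810612291567
[ 291  121   60   63 2918] hand [0.53757881 0.15464064 0.0880261 ] nest [0.53749529 0.15260507 0.052     ]
[ 288  292   68   61 3209] hand [0.53594578 0.09075775 0.0880261 ] nest [0.53539803 0.07056148 0.052     ]
```

View pics/w7.png

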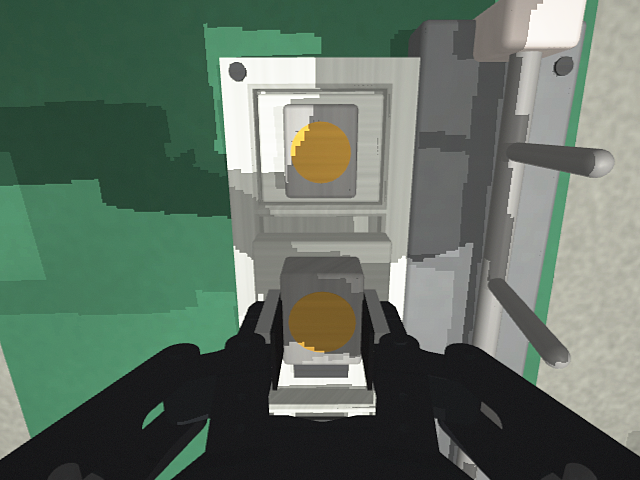

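Carrier C sits flush in recess 1 (disc (321,152)); the held carrier (disc (322,322)) lines up with recess 2.

```bash
python3 -m jog '[[[0,0,-1,0,0,0,2],[0,0,-2,0,0,0,2],[0,0,-2.8,0,0,0,2],[0,0,-2.9,0,0,0,2],[0,0,-3.3,0,0,0,2],[0,0,-3.7,0,0,0,2],[0,0,-4,0,0,0,2],[0,0,-4.1,0,0,0,2]]]'
```

```text
clock: 22.92
position: [0.5342, 0.09, 0.0554]
tcp_rot: [-2.252, -2.189, 0.004]
wrist_force: [-28.9, -2.5, 58.1]
finger_gap: 0.0305
gripper_force: 67.4
```

```bash
python3 -m jog '[[[0,0,0.5,0,0,0,2],[0,0,0.5,0,0,0,5],[0,0,0.5,0,0,0,5],[0,0,0.5,0,0,0,5],[0,0,3,0,0,0,5],[0,0,8,0,0,0,5],[-4,-4,12,0,0,0,5],[-6,-10,14,0,0,0,6.5],[-6,-16,14,0,0,0,6.5],[-6,-22,14,0,0,0,6.5],[-6,-28,14,0,0,0,6.5],[-6,-34,14,0,0,0,6.5],[-2,-39,14,0,0,0,6.5],[2,-44,14,0,0,0,6.5],[2,-50,14,0,0,0,6.5],[2,-54,14,0,0,0,6.5],[2,-54,14,0,0,0,6.5],[2,-54,14,0,0,0,6.5],[2,-54,14,0,0,0,6.5]]]'
python3 - <<'E'
from h import *
s=ctrl.state(); y=R.from_rotvec(s["tcp_rot"]).as_matrix()[:,1]; print(s["position"],np.degrees(np.arctan2(y[1],y[0])),s["joint_positions"].round(2))
c=cam("wrist"); cv2.imwrite("pics/w8.png",c["image"]); print(carrier(c,(.552,-.409),100))
E
```

```text
clock: 25.3
position: [0.5544, -0.4487, 0.1891]
tcp_rot: [-2.252, -2.189, -0.0]
wrist_force: [-0.6, -0.2, 0.4]
finger_gap: 0.0651
gripper_force: 0.0
[ 0.55437739 -0.44868949  0.18913453] -1.612849352595518 [-0.79  0.47  1.33  0.    1.35 -0.76]
(array([ 0.5525, -0.4099,  0.038 ]), np.float64(20.1), [(14, 39), (14, 53), (15, 29), (14, 47), (14, 56), (14, 47), (51, 35), (52, 34), (53, 11), (52, 19), (44, 26), (44, 23), (83, 12), (14, 28), (53, 21), (0, 14)])
```

View pics/w8.png

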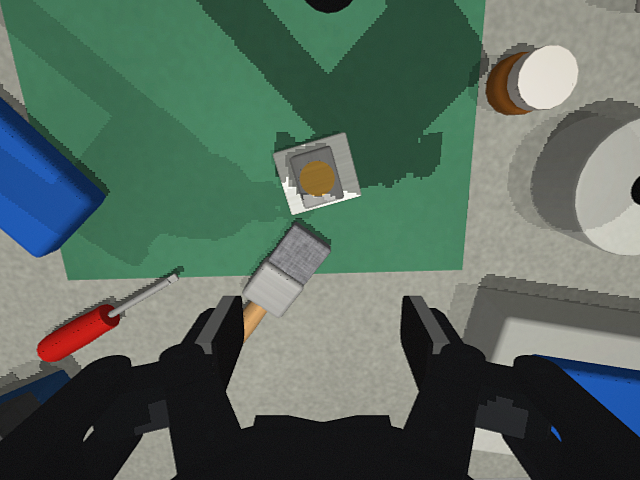

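Carrier B has plate corners (274,153), (344,132), (361,195), (294,215), so its x axis is at +14°; the brush head (290,265) is clear of the fingers.

```bash
python3 -m jog '[[[-0.2,3.9,-4,0,0,8,6.5],[-0.2,3.9,-8,0,0,15.6,6.5],[-0.2,3.9,-11,0,0,15.6,6.5],[-0.2,3.9,-13.5,0,0,15.6,6.5],[-0.2,3.9,-14.8,0,0,15.6,6.5],[-0.2,3.9,-14.8,0,0,15.6,6.5],[-0.2,3.9,-14.8,0,0,15.6,2],[-0.2,3.9,-14.8,0,0,15.6,2],[-0.2,3.9,-14.8,0,0,15.6,2],[-0.2,3.9,-14.8,0,0,15.6,2],[-0.2,3.9,-14.8,0,0,15.6,2]]]'
```

```text
clock: 26.72
position: [0.5531, -0.412, 0.0433]
tcp_rot: [1.934, 2.472, -0.0]
wrist_force: [-0.4, -0.2, 6.3]
finger_gap: 0.03
gripper_force: 61.4
```

```bash
python3 -m jog '[[[0,0,3,0,0,0,2],[0,0,8,0,0,0,2],[-3,5,11,0,0,-8,2],[-6,11,11,0,0,-15.6,2],[-6,17,11,0,0,-15.6,2],[-6,23,11,0,0,-15.6,2],[-6,29,11,0,0,-15.6,2],[-6,35,11,0,0,-15.6,2],[-4,41,10,0,0,-15.6,2],[-1.9,43.9,8,0,0,-15.6,2],[-1.9,43.9,6,0,0,-15.6,2],[-1.9,43.9,5,0,0,-15.6,2],[-1.9,43.9,5,0,0,-15.6,2],[-1.9,43.9,5,0,0,-15.6,2],[-1.9,43.9,5,0,0,-15.6,2]]]'
python3 - <<'E'
from h import *
s=ctrl.state(); y=R.from_rotvec(s["tcp_rot"]).as_matrix()[:,1]; print(s["position"],np.degrees(np.arctan2(y[1],y[0])))
c=cam("wrist"); im=c["image"]; cv2.imwrite("pics/w9.png",im); hsv=cv2.cvtColor(im,cv2.COLOR_BGR2HSV)
m=cv2.inRange(hsv,(10,90,60),(28,255,255))
k,_,st,ce=cv2.connectedComponentsWithStats(m)
for t in st[1:]:
    if t[4]>300: q=(t[0]+t[2]/2,t[1]+t[3]/2); print(t,"hand",onz(c,*q,s["position"][2]-.0053),"nest",onz(c,*q,.052))
E
```

```text
clock: 28.6
position: [0.5338, 0.0274, 0.0923]
tcp_rot: [2.254, 2.187, 0.002]
wrist_force: [0.1, 0.4, -0.3]
finger_gap: 0.0306
gripper_force: 60.6
[0.53375347 0.02739423 0.09231193] -1.7345882060277669
[ 288    0   62   26 1198] hand [0.53698683 0.1344546  0.08701193] nest [0.5370823  0.14387189 0.052     ]
[ 291  119   61   62 2915] hand [0.53648142 0.09345848 0.08701193] nest [0.53643909 0.09169817 0.052     ]
[ 289  289   66   60 3152] hand [0.5346847  0.02942225 0.08701193] nest [0.53415249 0.01020244 0.052     ]
```

```bash
python3 -m jog '[[[0,0,-1,0,0,0,2],[0,0,-2,0,0,0,2],[0,0,-2.7,0,0,0,2],[0,0,-2.8,0,0,0,2],[0,0,-3.2,0,0,0,2],[0,0,-3.6,0,0,0,2],[0,0,-3.9,0,0,0,2],[0,0,-4,0,0,0,2]]]'
```

```text
clock: 29.65
position: [0.5333, 0.028, 0.0571]
tcp_rot: [-2.252, -2.188, 0.003]
wrist_force: [-28.5, 0.9, 56.9]
finger_gap: 0.0303
gripper_force: 67.4
```

```bash
python3 -m jog '[[[0,0,0.5,0,0,0,2],[0,0,0.5,0,0,0,5],[0,0,0.5,0,0,0,5],[0,0,0.5,0,0,0,5],[0,0,3,0,0,0,5],[0,0,8,0,0,0,5],[-3,0,13,0,0,-10,5],[-6,2,17,0,0,-20,5],[-6,2,19,0,0,-30,5],[-6,2,19,0,0,-40,5],[-6,2,19,0,0,-50,5],[-6,2,19,0,0,-60,5],[-6,2,19,0,0,-70,5],[-6,2,19,0,0,-80,5],[-6,2,19,0,0,-90,5],[-6,2,19,0,0,-90,5],[-6,2,19,0,0,-90,5]]]'
python3 - <<'E'
from h import *
s=ctrl.state(); y=R.from_rotvec(s["tcp_rot"]).as_matrix()[:,1]; print(s["position"],np.degrees(np.arctan2(y[1],y[0])))
c=cam("wrist"); im=c["image"]
hsv=cv2.cvtColor(im,cv2.COLOR_BGR2HSV); m=cv2.inRange(hsv,(10,90,60),(28,255,255))
k,_,st,ce=cv2.connectedComponentsWithStats(m)
for t in st[1:]:
    if t[4]>150: q=(t[0]+t[2]/2,t[1]+t[3]/2); print(t,onz(c,*q,.052))
S=cam("side"); sc=cam("scene")
e=np.zeros((600,800,3),np.uint8); e[:300,:400]=cv2.resize(im,(400,300)); e[:300,400:]=cv2.resize(sc["image"][180:340,200:414],(400,300)); e[300:,:400]=cv2.resize(S["image"][150:300,270:470],(400,300));e[300:,400:]=cv2.resize(sc["image"],(400,300))
cv2.imwrite("pics/m10.png",e)
E
```

```text
clock: 31.78
position: [0.473, 0.0479, 0.241]
tcp_rot: [-3.141, 0.041, 0.001]
wrist_force: [0.2, -0.4, -0.1]
finger_gap: 0.0503
gripper_force: 0.0
[0.47302512 0.0479061  0.24104002] -91.49166121401333
[250 129  32  33 810] [0.53586707 0.09169632 0.052     ]
[326 128  31  33 813] [0.53501111 0.02956039 0.052     ]
[176 130  32  33 816] [0.53669164 0.15270417 0.052     ]
```

View pics/m10.png

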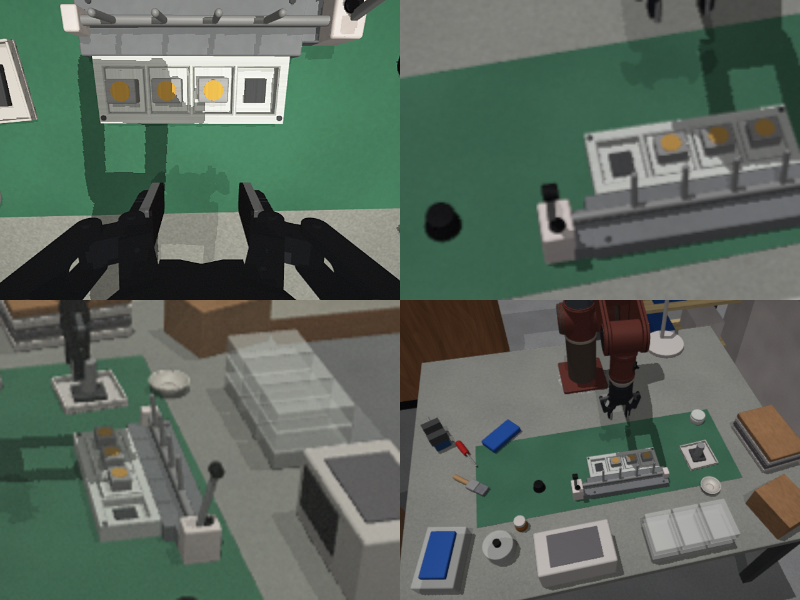

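Three discs sit evenly in recesses 1–3, the gauge stands upright in the tray, the lever is up, and the bench is clear of other carriers. Now I regrip the knob.

```bash
python3 -m jog '[[[5,-6,0,0,0,0,4.5],[10,-12,0,0,0,0,4.5],[15.9,-18.5,0,0,0,0,4.5],[15.9,-18.5,-1,0,0,0,4.5],[15.9,-18.5,-3,0,0,0,4.5],[15.9,-18.5,-6,0,0,0,4.5],[15.9,-18.5,-9.2,0,0,0,4.5],[15.9,-18.5,-9.2,0,0,0,4.5],[15.9,-18.5,-9.2,0,0,0,1],[15.9,-18.5,-9.2,0,0,0,1],[15.9,-18.5,-9.2,0,0,0,1],[15.9,-18.5,-9.2,0,0,0,1]]]' 30
```

```text
clock: 33.42
position: [0.633, -0.1373, 0.1514]
tcp_rot: [3.141, -0.046, 0.004]
wrist_force: [-1.7, 0.0, 6.8]
finger_gap: 0.0171
gripper_force: 34.5
```

```bash
python3 -m jog '[[[-0.8,0,0.1,0,0,0,1],[-1.6,0.05,0.1,0,0,0,1],[-3.4,0.1,-0.1,0,0,0,1],[-5.2,0.15,-0.5,0,0,0,1],[-6.9,0.2,-1.3,0,0,0,1],[-8.4,0.25,-2.35,0,0,0,1],[-9.7,0.3,-3.6,0,0,0,1],[-10.7,0.3,-5.1,0,0,0,1],[-11.5,0.35,-6.8,0,0,0,1],[-11.8,0.35,-7.9,0,0,0,1],[-12,0.35,-8.9,0,0,0,1],[-12,0.35,-9.3,0,0,0,1],[-12,0.35,-9.3,0,0,0,1]]]'
```

```text
clock: 35.05
position: [0.5116, -0.1338, 0.0564]
tcp_rot: [3.141, -0.046, -0.001]
wrist_force: [-2.4, -1.5, 0.9]
finger_gap: 0.0173
gripper_force: 46.6
```

```bash
python3 -m jog '[[[0,0,-0.3,0,0,0,1],[0,0,-0.5,0,0,0,1],[0,0,-0.5,0,0,0,1]]]'
python3 - <<'E'
from h import *
S=cam("side"); cv2.imwrite("pics/s11.png",cv2.resize(S["image"][170:300,270:430],(800,650))[:600])
hs=cv2.cvtColor(S["image"],cv2.COLOR_BGR2HSV)
for j in (0,.05,.1,.2):
    t=j+np.radians(8); print(j,pix(S,[.6166-.105*np.cos(t),-.1345,.048+.105*np.sin(t)]).round(1))
E
```

```text
clock: 35.42
position: [0.5115, -0.1338, 0.0515]
tcp_rot: [3.141, -0.046, -0.002]
wrist_force: [-4.9, -1.1, 3.5]
finger_gap: 0.0174
gripper_force: 46.3
0 [334.3 264.6]
0.05 [334.6 263.1]
0.1 [335.  261.6]
0.2 [336.1 258.5]
```

```bash
python3 -m jog '[[[0,0,-0.1,0,0,0,4.5],[0,0,-0.1,0,0,0,4.5],[0,0,-0.1,0,0,0,4.5],[0,0,4,0,0,0,4.5],[-4,0,8,0,0,0,4.5],[-9,0,12,0,0,0,4.5],[-9,0,12,0,0,0,4.5],[-9,0,12,0,0,0,4.5]]]'
python3 - <<'E'
from h import *
c=cam("wrist"); S=cam("side"); sc=cam("scene")
for n,d in(("side",S),("scene",sc),("wrist",c)):
  for j in (0,.1,.2):
    t=j+np.radians(8); print(n,j,pix(d,[.6166-.105*np.cos(t),-.1345,.048+.105*np.sin(t)]).round(1))
  m=cv2.inRange(d["image"],(0,0,0),(45,45,45)); q=pix(d,[.5126,-.1345,.0626]); k,_,st,ce=cv2.connectedComponentsWithStats(m)
  print([(ce[i].round(1).tolist(),int(st[i,4])) for i in range(1,k) if np.hypot(*(ce[i]-q))<25 and st[i,4]>8])
e=np.zeros((480,800,3),np.uint8); e[:,:400]=cv2.resize(c["image"][:,120:520],(400,480)); e[:,400:]=cv2.resize(S["image"][185:305,300:400],(400,480)); cv2.imwrite("pics/m12.png",e)
E
```

```text
clock: 36.48
position: [0.4225, -0.1337, 0.1715]
tcp_rot: [3.141, -0.047, 0.002]
wrist_force: [-0.2, -0.3, -0.1]
finger_gap: 0.0445
gripper_force: 0.0
side 0 [334.3 264.6]
side 0.1 [335.  261.6]
side 0.2 [336.1 258.5]
[([332.5, 265.3], 39)]
scene 0 [273.3 257. ]
scene 0.1 [273.2 255.2]
scene 0.2 [273.2 253.8]
[([273.7, 255.7], 59)]
wrist 0 [317.5 101.9]
wrist 0.1 [317.2  96.8]
wrist 0.2 [316.8  89.1]
[([316.8, 107.1], 877)]
```

View pics/m12.png

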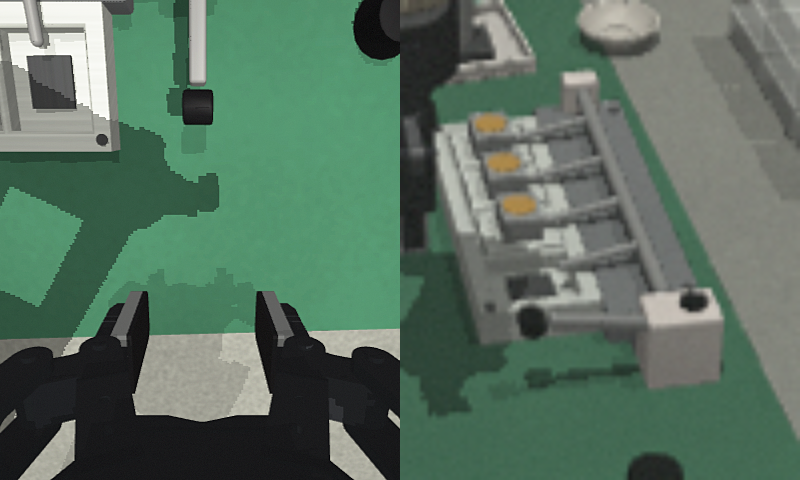

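Lever is down, with its fingers over the carriers (knob at inset (533,322)). I compare the knob pixel with the initial pictures for the residual angle.

Run:
```python
from h import *
for n,q in(("side",(333,265)),("scene",(274,256))):
  for im in (cv2.imread(f"pics/{n}0.png"),ctrl.camera(n)["image"]):
    g=255-cv2.cvtColor(im,cv2.COLOR_BGR2GRAY).astype(float); w=np.clip(g-195,0,None); w[:q[1]-10]=0;w[q[1]+9:]=0;w[:,:q[0]-9]=0;w[:,q[0]+9:]=0
    v,u=np.mgrid[:480,:640]; print(n,(u*w).sum()/w.sum(),(v*w).sum()/w.sum(),(w>0).sum())
```

```text
side 333.71388101983 260.33522190745987 53
side 331.90439475713185 263.7725520431766 66
scene 273.8037225042301 253.64593908629442 69
scene 273.9387530898105 253.51222191705574 192
```

```bash
python3 -m jog '[[[5,0,0,0,0,0,0],[8.9,0,0,0,0,0,0],[8.9,0,-2,0,0,0,0],[8.9,0,-5,0,0,0,0],[8.9,0,-7,0,0,0,0],[8.9,0,-7.7,0,0,0,0],[8.9,0,-8.1,0,0,0,0],[8.9,0,-8.4,0,0,0,0],[8.9,0,-8.4,0,0,0,0]]]'
```

```text
clock: 37.85
position: [0.5102, -0.133, 0.0908]
tcp_rot: [-3.14, 0.045, 0.007]
wrist_force: [-18.8, 7.6, 33.0]
finger_gap: 0.0
gripper_force: 16.3
```

```bash
python3 -m jog '[[[8.9,0,0.5,0,0,0,0],[8.9,0,4,0,0,0,0],[6,0,10,0,0,0,0],[0,0,14,0,0,0,0],[0,0,14,0,0,0,0],[0,0,14,0,0,0,0]]]'
python3 - <<'E'
from h import *
s=ctrl.state(); print(s["position"],s["wrist_force"])
c=cam("wrist"); im=c["image"]; hsv=cv2.cvtColor(im,cv2.COLOR_BGR2HSV); m=cv2.inRange(hsv,(10,90,60),(28,255,255))
for t in cv2.connectedComponentsWithStats(m)[2][1:]:
    if t[4]>150: print(onz(c,t[0]+t[2]/2,t[1]+t[3]/2,.052))
E
```

```text
clock: 38.6
position: [0.5115, -0.1338, 0.2282]
tcp_rot: [3.14, -0.047, 0.003]
wrist_force: [0.5, -0.3, -0.9]
finger_gap: -0.0001
gripper_force: 0.0
[ 0.51152947 -0.13384515  0.22817935] [ 0.47590893 -0.33395206 -0.89224893]
[0.535256  0.0294638 0.052    ]
[0.53589903 0.09150828 0.052     ]
```

My first retreat row wrongly carried an 8.9 cm x shift, so I check the lever before handing in.

Run:
```python
from h import *
S=cam("side"); m=cv2.inRange(S["image"],(0,0,0),(45,45,45)); k,_,st,ce=cv2.connectedComponentsWithStats(m)
print([(ce[i].round(1),st[i,4]) for i in range(1,k) if np.hypot(*(ce[i]-[333,265]))<12 and st[i,4]>8])
sc=cam("scene")
e=np.zeros((480,800,3),np.uint8); e[:,:400]=cv2.resize(S["image"][165:305,300:417],(400,480)); e[:,400:]=cv2.resize(sc["image"][150:350,180:520],(400,480)); cv2.imwrite("pics/m13.png",e)
```

```text
[(array([332.5, 265.4]), np.int32(41))]
```

View pics/m13.png

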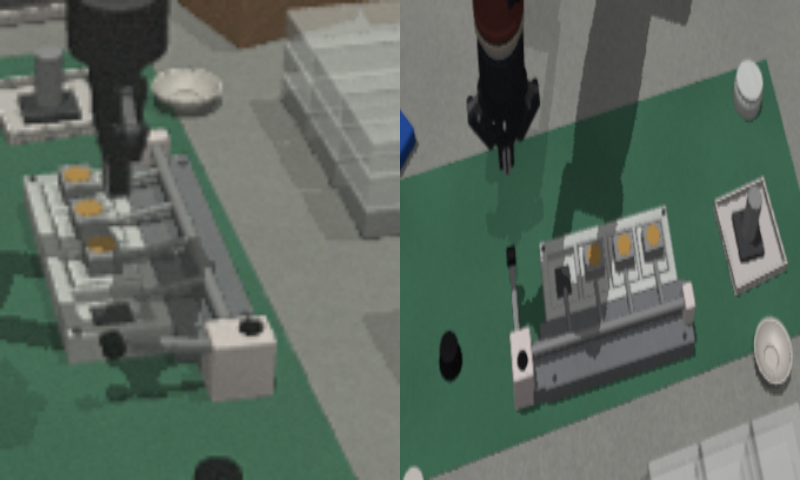

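The knob is unchanged at (332.5,265.4), the lever is down over three seated carriers, and the gauge stands upright in the tray.

```bash
python3 -c "
from plant import ctrl
print(ctrl.close_job())"
```

```text
the job is handed in; nothing more can be done
None
```

The job is handed in (no verdict came back): three carriers pressed flush in recesses 1–3, the gauge upright in the tray, and the lever fully down against its stop, all confirmed in the last pictures and force readings.

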